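# Load the sprung scale pan down to its green band

## Robot

A 6-joint arm with a two-finger parallel gripper is mounted at the origin on a cart in front of the work surface, level with it; the furniture and walls round the work are solid. World frame = base frame: x ahead of the robot, y to its left, z up, the work surface at z = 0. Lengths are in m, angles in rad, forces in N, time in s.
With the tool pointing down it reaches from about 0.225 to 0.875 m from the base axis. Payload 3.4 kg.
Tool frame: the origin (TCP) lies on the centre line of the jaws, within the pads' length; the fingertips stand 17 mm ahead of it and the grasp point (between the pads) lies 2 mm behind it; z points along the fingers, y is the line along which they close (so a half turn about z gives the same grasp; the last joint's range is limited). The gripper opens to 85 mm and grips with 20 to 120 N. Pads are 22 mm wide; open, the fingers measure 114 mm over their backs; the gripper's body (76 mm by 85 mm) begins 54 mm behind the grasp point. The pads swing forward as they close: fully open they stand 13 mm farther back than shut.
Start: joints at [-1.333, 0.276, 1.505, -0, 1.361, -0.121], TCP at [0.202, -0.538, 0.224] pointing down, gripper open.
Joint ranges: [-2.89, 2.89], [-0.75, 2.08], [0.22, 2.7], [-1.18, 4.32], [0.11, 2.71], [-2.7, 2.7]. Speed limits (rad/s): [2.57, 2.57, 3.14, 3.14, 3.14, 3.14].

## Interface

Orientations are given as a unit quaternion [w, x, y, z].
In Python, from rig import manip gives the robot as it stands.
- The arm moves only by the tool move_arm, never from a script. Its argument "steps" is one flat list of numbers, 7 for each row, row after row: the turn, a rotation vector about the world's x, y, z normalised to -1 to 1, where 1 is 360 degrees, then the shift along the world's x, y, z normalised to -1 to 1, where 1 is 1 m, then the opening, from -1 (shut) to 1 (fully open). A call has exactly 10 rows; each row is the pose to reach, as a shift and turn from the pose commanded when the call began, turning the shorter way round; what a row does not reach only later rows make up. A row lasts 1/10 s, in which the tool goes at most 50 mm and 8.59 degrees, less where a joint would pass 70% of its speed; a pose out of reach is approached as far as the arm can. A call with a number of a shift or a turn outside -1 to 1 is refused whole. A call with a gripper value outside its range is refused whole. The fingers move at their own pace and stop on an object; "squeeze" is the grip in N (left out, the last holds). Time passes only in rows, so rows that repeat a pose let the fingers close, or fill a call up. It gives the time, the measured TCP pose, the force, the opening and the grip force at its end, in the units of the state.
- manip.get_state(): the state, without advancing time (a new reading comes with each control period).
- manip.get_image(name): name is "side" or "top"; returns a dict with "pixels" (420x560x3 uint8, blue, green, red), "fx", "fy", "cx", "cy" (pixels), "D" ([k1, k2, p1, p2, k3] as OpenCV has them; the pictures are not rectified), "R" (3x3) and "t" (3): a world point X has camera coordinates R X + t. Camera axes: x right, y down, z forward; pixel columns grow to the right and rows downward; lengths in m; the calibration is good to about 2 mm. A picture is of the moment at which its call begins. There is no depth.
- manip.sign_off(): hands the job in; it is judged then, once.
The state is a dict: "clock": time; "qpos": joint angles; "qd": joint speeds; "effort": joint torques, N m; "position": TCP position; "ee_rot": TCP orientation; "contact_force": force on the tool from outside, world axes, zero at the start; "moment": the same for the moment, N m; "width": finger opening in m; "gripper_force": force on a finger pad.
Only numpy, scipy, OpenCV 4.12 (cv2) and the standard library are available. Lean on these libraries where they do the work, as an engineer would, in place of code of your own. Each camera call takes 0.05 s, during which the arm holds its last target. There are 200 camera calls.

## Task

Bring the sprung scale into its working range: lower the brass ring weights one at a time over the spindle of the pan, feeling for the spindle because it does not stand exactly in the middle, until the orange pointer comes to rest in the green band, and leave any spare weight on the mat. Set each weight down flat and gently, never drop it, and never push the pan down so far that the pointer reaches the red line. Do not disturb the vials, dish and loupe.

Things in the scene. Friction and masses are not known exactly. Their poses are not given: they have to be found in the camera images.
- scale: grey housing of the sprung scale, fixed: foot 84 x 80 x 12 mm, body 56 x 64 mm up to 62 mm, white mark board on its front (-x of its own frame). Origin on the desk under the middle of the housing, z up. A round aluminium pan 60 mm across rides on it, with an upright steel spindle in its middle; an orange pointer hangs from the pan over the mark board.
- pan_zero (a point): point on the housing's axis, 135 mm above the desk; fixed. Unloaded, the pan's face is at this height and the tip of the spindle (12 mm thick, 46 mm tall, top bevelled) 46 mm above it; both sink by joint pan. Pan and spindle stand up to 7 mm off this axis in x and up to 7 mm in y of the housing's frame: not measured, new each time, then constant; sideways the spindle is rigid.
- pan (a joint): how far the pan has sunk, m, 0 = unloaded, stop at 0.060. Spring 250 N/m, damped, settles in a second. Empty it hangs at 0.009 to 0.021 by its own unknown weight; each ring left on it adds about 0.008. Pointer in green band: 0.030 to 0.039 (two or three rings). Red line: 0.052. A ring that misses the spindle and presses on its tip pushes the pan down 4 mm a newton.
- mat: black rubber mat 110 x 260 x 3 mm (x, y), fixed on the desk, origin at the centre of its underside; the weights start on it, in a row along its y, 78 mm apart, each give or take 8 mm.
- ring_a: brass ring weight, identical to the other two: 46 mm outside, bore 15 mm straight through, 16 mm high, about 0.2 kg. Origin at the centre of its underside, z up along the bore. Starts lying flat on the rubber mat, centres at least 60 mm apart.
- ring_b: brass ring weight, identical to the other two: 46 mm outside, bore 15 mm straight through, 16 mm high, about 0.2 kg. Origin at the centre of its underside, z up along the bore. Starts lying flat on the rubber mat, centres at least 60 mm apart.
- ring_c: brass ring weight, identical to the other two: 46 mm outside, bore 15 mm straight through, 16 mm high, about 0.2 kg. Origin at the centre of its underside, z up along the bore. Starts lying flat on the rubber mat, centres at least 60 mm apart.
- vial_a: glass sample vial with a black cap, 22 mm across, 56 mm tall, origin at the centre of its underside; leave alone
- vial_b: glass sample vial with a grey cap, 22 mm across, 56 mm tall, origin at the centre of its underside; leave alone
- petri: round clear dish with green crumbs, 60 mm across, 12 mm high, origin at the centre of its underside; leave alone
- loupe: small folding loupe lying down, 33 x 41 x 14 mm, origin at the centre of its underside; leave alone
Things that resemble listed ones, but are neither listed nor needed, are in the scene too. Leave any blue or turquoise look-alike of the ring_b alone.

How it is judged:
On the way, in this order (a step that is already met when the one before it is completed fails the run):
1. a first weight sits flat on the pan round the spindle, let go, with the pan still above the green band ((((horizontal distance between ring_a and scale below 0.012 m and height (world z) of ring_a between 0.08 and 0.1385 m and angle between ring_a's own z axis and vertical below 0.1 rad) and contact force between the fingers and ring_a below 0.05 N) or ((horizontal distance between ring_b and scale below 0.012 m and height (world z) of ring_b between 0.08 and 0.1385 m and angle between ring_b's own z axis and vertical below 0.1 rad) and contact force between the fingers and ring_b below 0.05 N) or ((horizontal distance between ring_c and scale below 0.012 m and height (world z) of ring_c between 0.08 and 0.1385 m and angle between ring_c's own z axis and vertical below 0.1 rad) and contact force between the fingers and ring_c below 0.05 N)) and value of joint pan below 0.03 m and velocity of joint pan between -0.01 and 0.01 m/s), for 0.1 s.
2. two or more weights sit on the pan, let go, and the pointer rests in the green band ((((horizontal distance between ring_b and scale below 0.012 m and height (world z) of ring_b between 0.08 and 0.1385 m and angle between ring_b's own z axis and vertical below 0.1 rad) and (horizontal distance between ring_a and scale below 0.012 m and height (world z) of ring_a between 0.08 and 0.1385 m and angle between ring_a's own z axis and vertical below 0.1 rad)) or ((horizontal distance between ring_c and scale below 0.012 m and height (world z) of ring_c between 0.08 and 0.1385 m and angle between ring_c's own z axis and vertical below 0.1 rad) and (horizontal distance between ring_a and scale below 0.012 m and height (world z) of ring_a between 0.08 and 0.1385 m and angle between ring_a's own z axis and vertical below 0.1 rad)) or ((horizontal distance between ring_c and scale below 0.012 m and height (world z) of ring_c between 0.08 and 0.1385 m and angle between ring_c's own z axis and vertical below 0.1 rad) and (horizontal distance between ring_b and scale below 0.012 m and height (world z) of ring_b between 0.08 and 0.1385 m and angle between ring_b's own z axis and vertical below 0.1 rad))) and contact force between the fingers and ring_a below 0.05 N and contact force between the fingers and ring_b below 0.05 N and contact force between the fingers and ring_c below 0.05 N and value of joint pan between 0.03 and 0.039 m and velocity of joint pan between -0.01 and 0.01 m/s), for 0.3 s.
At the end, for the whole second after the job is handed in: Pointer at rest in the green band (joint pan 0.030 to 0.039); at least two weights flat on the pan round the spindle (within 12 mm of the housing's axis, underside 80 to 138.5 mm up, tilt under 0.1 rad); all other weights flat on the mat (within 140 mm of its centre); none held (all of step 2 and ((horizontal distance between ring_a and scale below 0.012 m and height (world z) of ring_a between 0.08 and 0.1385 m and angle between ring_a's own z axis and vertical below 0.1 rad) or (horizontal distance between ring_a and mat below 0.14 m and height (world z) of ring_a below 0.008 m and angle between ring_a's own z axis and vertical below 0.1 rad)) and ((horizontal distance between ring_b and scale below 0.012 m and height (world z) of ring_b between 0.08 and 0.1385 m and angle between ring_b's own z axis and vertical below 0.1 rad) or (horizontal distance between ring_b and mat below 0.14 m and height (world z) of ring_b below 0.008 m and angle between ring_b's own z axis and vertical below 0.1 rad)) and ((horizontal distance between ring_c and scale below 0.012 m and height (world z) of ring_c between 0.08 and 0.1385 m and angle between ring_c's own z axis and vertical below 0.1 rad) or (horizontal distance between ring_c and mat below 0.14 m and height (world z) of ring_c below 0.008 m and angle between ring_c's own z axis and vertical below 0.1 rad))); the robot touches nothing.
It fails at once if the pan is pushed down to the red overload line (joint pan over 0.052) (value of joint pan above 0.052 m).
It fails at once if the pan is jolted, as by a dropped weight (it sinks faster than 0.2 m/s) (velocity of joint pan above 0.2 m/s).
It fails at once if two weights are off the mat at once without being on the spindle: they go one at a time (((height (world z) of ring_b above 0.02 m and not (horizontal distance between ring_b and scale below 0.012 m and height (world z) of ring_b between 0.08 and 0.1385 m and angle between ring_b's own z axis and vertical below 0.1 rad)) and (height (world z) of ring_a above 0.02 m and not (horizontal distance between ring_a and scale below 0.012 m and height (world z) of ring_a between 0.08 and 0.1385 m and angle between ring_a's own z axis and vertical below 0.1 rad))) or ((height (world z) of ring_c above 0.02 m and not (horizontal distance between ring_c and scale below 0.012 m and height (world z) of ring_c between 0.08 and 0.1385 m and angle between ring_c's own z axis and vertical below 0.1 rad)) and (height (world z) of ring_a above 0.02 m and not (horizontal distance between ring_a and scale below 0.012 m and height (world z) of ring_a between 0.08 and 0.1385 m and angle between ring_a's own z axis and vertical below 0.1 rad))) or ((height (world z) of ring_c above 0.02 m and not (horizontal distance between ring_c and scale below 0.012 m and height (world z) of ring_c between 0.08 and 0.1385 m and angle between ring_c's own z axis and vertical below 0.1 rad)) and (height (world z) of ring_b above 0.02 m and not (horizontal distance between ring_b and scale below 0.012 m and height (world z) of ring_b between 0.08 and 0.1385 m and angle between ring_b's own z axis and vertical below 0.1 rad)))).
It fails at once if a vial, the dish or the loupe is shifted by more than 20 mm (distance of any of vial_a, vial_b, petri, loupe from where it was at the start of the episode above 0.02 m).
It also fails if it takes over 72 s, if anything falls off the work surface, if the arm or the gripper's body presses on something with over 40 N, if the wrist force passes 120 N, or if a joint passes its speed limit or range.

## Working session

There is one attempt and no reset: what is moved stays moved. The work goes in short steps, Python scripts to look and compute and a tool call to move; the robot and the scene stay as the last step left them, time stands still between calls to the robot, and variables do not carry over. Pictures are saved under pics/ and viewed, at most 10 in all, crops included, and the job is handed in when it is done.

Besides the shell and the picture viewer there is one more tool, called after "Call:" in YAML: its name, and indented under it one key for each argument. move_arm: Moves the arm, as the interface text tells. Scaled input: -1 to 1 covers 1 m each way for a shift and 360 degrees each way for a turn. Its arguments: {"type":"object","properties":{"steps":{"type":"array"},"squeeze":{"type":"number"}},"required":["steps"]}

```bash
mkdir -p pics; cat > h.py <<'E'
import numpy as np, cv2
from rig import manip
def img(n):
    return manip.get_image(n)
def ray(im,u,v):
    K=np.array([[im['fx'],0,im['cx']],[0,im['fy'],im['cy']],[0,0,1]]);D=np.array(im['D'])
    p=cv2.undistortPoints(np.array([[[u,v]]],float),K,D)[0,0]
    R=np.array(im['R']);t=np.array(im['t'])
    return -R.T@t, R.T@np.array([p[0],p[1],1])
def onz(im,u,v,z):
    c,d=ray(im,u,v); return c+d*(z-c[2])/d[2]
def proj(im,X):
    K=np.array([[im['fx'],0,im['cx']],[0,im['fy'],im['cy']],[0,0,1]])
    return cv2.projectPoints(np.array([X],float),cv2.Rodrigues(np.array(im['R']))[0],np.array(im['t'],float),K,np.array(im['D']))[0][0,0]
E
python3 - <<'E'
from h import *
for n in('top','side'):
    im=img(n);cv2.imwrite(f'pics/{n}0.png',im['pixels']);c,d=ray(im,280,210);print(n,c.round(3),d.round(3),im['fx'])
s=manip.get_state();print(s)
E
```

```text
top [ 0.472 -0.365  1.286] [ 0.081 -0.031 -0.996] 474.6950323687298
side [0.287 0.401 0.597] [ 0.313 -0.812 -0.493] 382.23403234849246
{'clock': 0.1, 'qpos': array([-1.33298714e+00,  2.76506972e-01,  1.50599165e+00,  3.52359674e-05,
        1.36070388e+00, -1.20990515e-01]), 'qd': array([ 0.00190159, -0.00160555, -0.00308395,  0.00027043, -0.00123691,
       -0.00010015]), 'effort': array([ 1.95579858e-03, -4.17702305e+01, -2.46404636e+01, -1.30672984e-04,
        5.75710146e-03,  1.05646222e-05]), 'position': array([ 0.20181075, -0.53791267,  0.22344629]), 'ee_rot': array([-8.04559036e-04,  9.83951299e-01,  1.78435402e-01, -2.97902153e-05]), 'contact_force': array([ 0.40879152, -0.99876487,  0.51688758]), 'moment': array([-0.0156253 ,  0.04758528,  0.0027769 ]), 'gripper_force': 0.0, 'width': 0.08523901578436678}
```

View pics/top0.png

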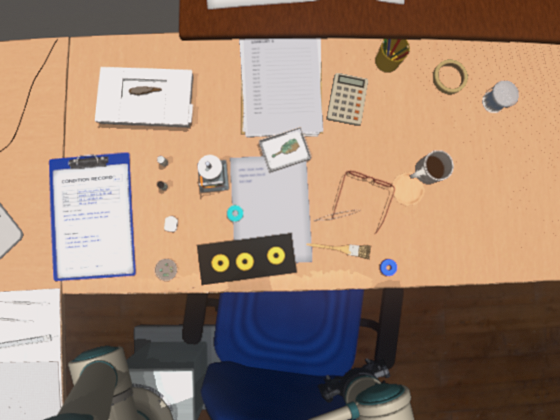

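View pics/side0.png

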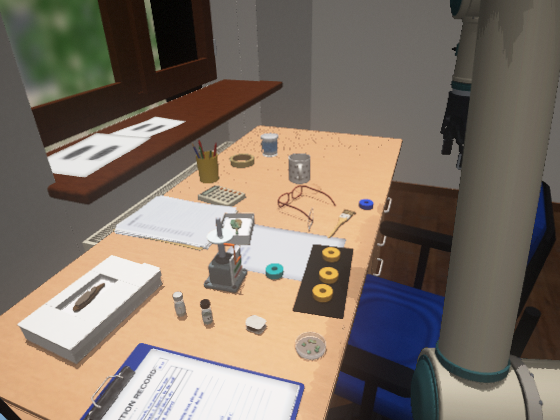

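The top view shows three brass rings on the black mat at about (221,263), (245,261) and (276,256). The look-alikes are a turquoise ring at (236,213) and a blue one at (388,267), plus a wooden ring at (450,76). I choose the three brass ones. The scale is at (210,170) in the top view and (226,255) in the side view. I'll check with one close crop.

```bash
python3 - <<'E'
from h import *
T=img('top');S=img('side')
for n,im in(('top',T),('side',S)):
    p=im['pixels'];h=cv2.cvtColor(p,cv2.COLOR_BGR2HSV)
    m=cv2.inRange(h,(18,140,120),(34,255,255))
    for c in cv2.findContours(m,cv2.RETR_EXTERNAL,cv2.CHAIN_APPROX_NONE)[0]:
        a=cv2.contourArea(c)
        if a>60 and a<900:
            x,y,w,hh=cv2.boundingRect(c);u,v=x+w/2-.5,y+hh/2-.5
            print(n,a,(x,y,w,hh),onz(im,u,v,0.019 if n=='top' else .012).round(4))
    m=cv2.inRange(h,(0,0,0),(180,110,45))
    for c in cv2.findContours(m,cv2.RETR_EXTERNAL,cv2.CHAIN_APPROX_NONE)[0]:
        if cv2.contourArea(c)>1500:
            r=cv2.minAreaRect(c); print('dark',n,r,onz(im,*r[0],0.003).round(3)) 
            if n=='top': print([onz(im,*q,.003)[:2].round(3) for q in cv2.boxPoints(r)])
a=cv2.resize(T['pixels'][140:290,150:300],(600,600),interpolation=cv2.INTER_CUBIC)
b=cv2.resize(S['pixels'][205:305,190:260],(200*2,600),interpolation=cv2.INTER_CUBIC)[:, :]
cv2.imwrite('pics/c.png',np.hstack([a[:, :],b])[:, :1000]); 
cv2.imwrite('pics/c.png',cv2.resize(np.hstack([a,b]),(800,480)))
E
```

```text
top 237.0 (211, 254, 18, 18) [ 0.438 -0.24   0.019]
top 233.0 (236, 253, 18, 18) [ 0.4393 -0.3064  0.019 ]
top 230.0 (267, 247, 18, 18) [ 0.4535 -0.389   0.019 ]
dark top ((371.5805358886719, 349.72332763671875), (52.07786560058594, 135.06832885742188), 32.69198226928711) [ 0.193 -0.643  0.003]
[array([ 0.083, -0.482]), array([ 0.382, -0.689]), array([ 0.301, -0.809]), array([ 0.001, -0.599])]
side 210.5 (312, 284, 21, 15) [ 0.4388 -0.2442  0.012 ]
side 178.0 (319, 267, 20, 14) [ 0.4401 -0.3094  0.012 ]
side 141.0 (322, 247, 18, 12) [ 0.4561 -0.3941  0.012 ]
side 178.0 (203, 152, 12, 31) [ 1.0426 -0.7953  0.012 ]
dark side ((380.5, 383.0), (72.0, 89.0), 90.0) [ 0.281 -0.054  0.003]
```

View pics/c.png

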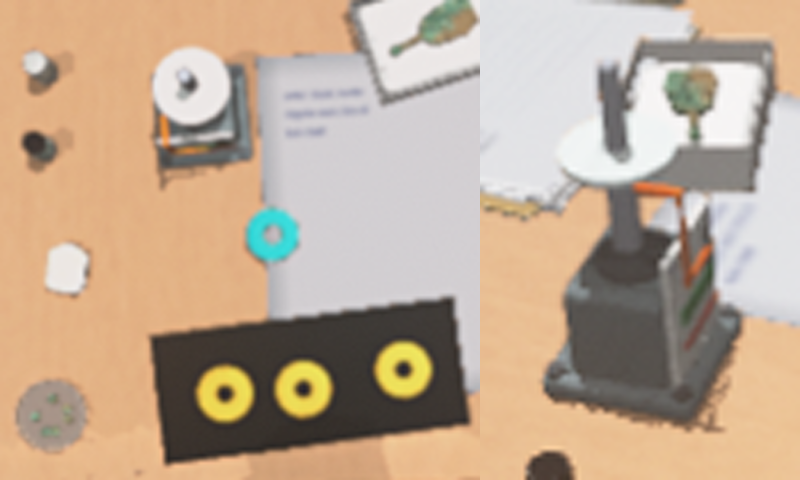

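```bash
python3 - <<'E'
from h import *
T=img('top');S=img('side')
def tri(a,b):
    A=[];B=[]
    for im,p in((T,a),(S,b)):
        c,d=ray(im,*p);d=d/np.linalg.norm(d);M=np.eye(3)-np.outer(d,d);A.append(M);B.append(M@c)
    X=np.linalg.solve(sum(A),sum(B));return X.round(4),proj(T,X)-a,proj(S,X)-b
print('tip',tri((207.3,164.6),(218.,218.3)))
# pan ellipse: bright white in both views
for n,im,roi in(('top',T,(195,150,35,40)),('side',S,(200,215,40,35))):
    x,y,w,h=roi;p=im['pixels'][y:y+h,x:x+w].astype(int)
    m=((p.min(2)>175)&(p.max(2)-p.min(2)<30)).astype(np.uint8)
    for c in cv2.findContours(m,cv2.RETR_EXTERNAL,cv2.CHAIN_APPROX_NONE)[0]:
        if cv2.contourArea(c)>40:
            b=cv2.boundingRect(c);hu=cv2.convexHull(c);print(n,b,cv2.fitEllipse(hu)[0]+np.array([x,y]), onz(im,*(cv2.fitEllipse(hu)[0]+np.array([x,y])),.12).round(4))
# dark housing/orange
p=T['pixels']; print(onz(T,150+205/3.2,140+115/3.2,.03).round(3))
for q in((158,165),(252,158),(245,62)): print('foot',onz(T,150+q[0]/3.2,140+q[1]/3.2,.012).round(4))
for q in((548,385),(690,418),(742,320)): print('footS',onz(S,190+(q[0]-480)/320*70,205+q[1]/4.8,.01).round(4))
E
```

```text
tip (array([ 0.6753, -0.2278,  0.1685]), array([-0.14433841, -0.29956982]), array([0.3592831 , 0.04487804]))
top (3, 5, 24, 24) [209.24341106 166.52560043] [ 0.6784 -0.2271  0.12  ]
side (0, 0, 36, 33) [209.68224335 229.67325211] [ 0.7137 -0.2462  0.12  ]
[ 0.669 -0.229  0.03 ]
foot [ 0.6295 -0.1871  0.012 ]
foot [ 0.6338 -0.2667  0.012 ]
foot [ 0.7162 -0.2616  0.012 ]
footS [ 0.7025 -0.1778  0.01  ]
footS [ 0.6232 -0.18    0.01  ]
footS [ 0.6293 -0.2556  0.01  ]
```

Call:
move_arm:
  steps: [0,0,0.2,0.236,0.297,-0.1,1,0,0,0.2,0.236,0.297,-0.1,1,0,0,0.2,0.236,0.297,-0.1,1,0,0,0.2,0.236,0.297,-0.1,1,0,0,0.2,0.236,0.297,-0.1,1,0,0,0.2,0.236,0.297,-0.1,1,0,0,0.2,0.236,0.297,-0.1,1,0,0,0.2,0.236,0.297,-0.1,1,0,0,0.2,0.236,0.297,-0.1,1,0,0,0.2,0.236,0.297,-0.1,1]
  squeeze: 30

```text
clock: 1.3
position: [0.4384, -0.2402, 0.1239]
ee_rot: [-0.0, 0.69, 0.724, -0.0]
contact_force: [-0.4, -0.6, -0.2]
width: 0.0855
gripper_force: 0.0
```

Call:
move_arm:
  steps: [0,0,0,0,-0.001,-0.04,1,0,0,0,0,-0.001,-0.07,1,0,0,0,0,-0.001,-0.09,1,0,0,0,0,-0.001,-0.102,1,0,0,0,0,-0.001,-0.102,1,0,0,0,0,-0.001,-0.102,-1,0,0,0,0,-0.001,-0.102,-1,0,0,0,0,-0.001,-0.102,-1,0,0,0,0,-0.001,-0.102,-1,0,0,0,0,-0.001,-0.102,-1]
  squeeze: 30

```text
clock: 2.3
position: [0.4381, -0.2426, 0.0227]
ee_rot: [0.0, 0.691, 0.723, 0.0]
contact_force: [0.1, 0.4, 0.1]
width: 0.012
gripper_force: 0.0
```

```bash
python3 - <<'E'
from h import *
S=img('side');print(manip.get_state()['width'],manip.get_state()['contact_force'])
cv2.imwrite('pics/s1.png',cv2.resize(S['pixels'][200:340,240:400],(800,700),interpolation=cv2.INTER_CUBIC)[50:650])
E
```

```text
0.004428210560549888 [ 0.48331908 -0.20828961  0.48459415]
```

View pics/s1.png

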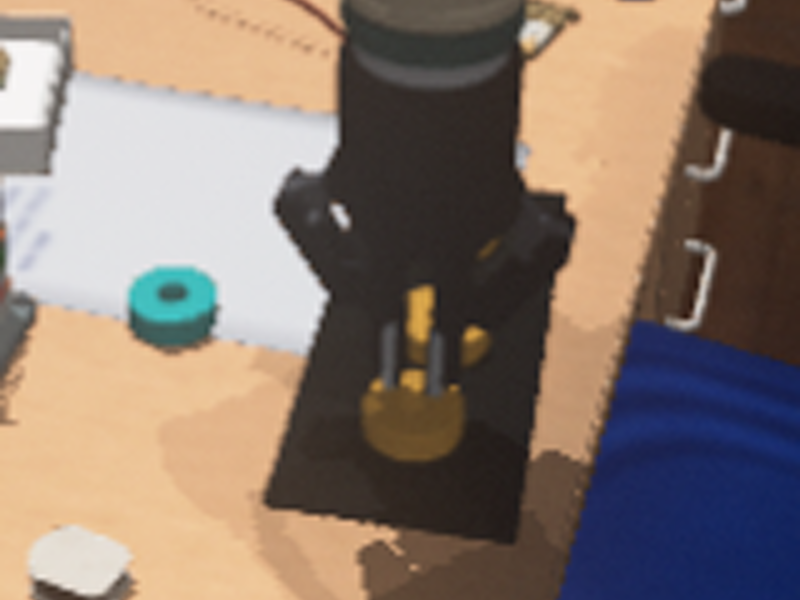

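```bash
python3 - <<'E'
from h import *
S=img('side')
for u,v in((317.6,287),(327,287)):
    c,d=ray(S,u,v)
    for y in(-.2316,-.2426):print((c+d*(y-c[1])/d[1]).round(4))
p=S['pixels'];m=cv2.inRange(cv2.cvtColor(p,cv2.COLOR_BGR2HSV),(15,140,60),(34,255,255))
ys,xs=np.nonzero(m[280:300,305:340]);print(xs.min()+305,xs.max()+305,ys.max()+280)
s=manip.get_state();print(s['width'],s['gripper_force'],s['contact_force'],s['position'])
E
```

```text
[ 0.4462 -0.2316  0.0322]
[ 0.4489 -0.2426  0.0223]
[ 0.425  -0.2316  0.038 ]
[ 0.4275 -0.2426  0.0283]
313 335 299
0.0005859565183936543 0.0 [-0.75488055  0.91339401  0.3229579 ] [ 0.43801619 -0.24242543  0.02246134]
```

Call:
move_arm:
  steps: [0,0,0,0,0,0.015,-1,0,0,0,0,0.03,-1,0,0,0,0,0.03,-1,0,0,0,0,0.03,1,0,0,0,0,0.03,1,0,0,0,0,0.03,1,0,0,0,0,0.03,1,0,0,0,0,0.03,1,0,0,0,0,0.03,1,0,0,0,0,0.03,1]

```text
validation failed for argument at $.st...
```

Call:
move_arm:
  steps: [0,0,0,0,0,0.015,-1,0,0,0,0,0,0.03,-1,0,0,0,0,0,0.03,-1,0,0,0,0,0,0.03,-1,0,0,0,0,0,0.03,-1,0,0,0,0,0,0.03,-1,0,0,0,0,0,0.03,-1,0,0,0,0,0,0.03,-1,0,0,0,0,0,0.03,-1,0,0,0,0,0,0.03,-1]

```text
clock: 3.4
position: [0.4379, -0.2424, 0.0521]
ee_rot: [-0.0, 0.691, 0.723, 0.0]
contact_force: [-0.3, 0.9, 0.4]
width: -0.0
gripper_force: 0.0
```

```bash
python3 - <<'E'
from h import *
S=img('side');s=manip.get_state();print(s['width'],s['position'],s['contact_force'])
print([proj(S,s['position']+np.array([0,0,z])) for z in(0,-.017)], proj(S,[.438,-.241,.019]))
cv2.imwrite('pics/s2.png',cv2.resize(S['pixels'][200:320,260:400],(700,600),interpolation=cv2.INTER_CUBIC))
E
```

```text
8.065898198603564e-05 [ 0.43789947 -0.24243097  0.05219105] [0.43545978 0.22565124 0.07612169]
[array([322.80368411, 277.71834785]), array([322.53509169, 283.66981446])] [322.07524083 289.62019118]
```

View pics/s2.png

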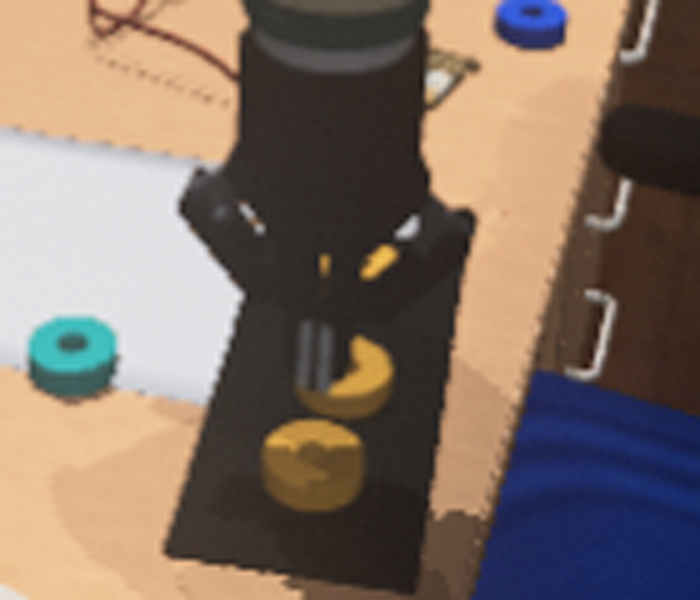

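The side view at about (323,278) shows the shut fingertips near TCP height, well above where the stated 17 mm would put them. They closed above the ring, and the ring hasn't moved. I'll go lower carefully.

Call:
move_arm:
  steps: [0,0,0,0,0,0,1,0,0,0,0,0,0,1,0,0,0,0,0,0,1,0,0,0,0,0,0,1,0,0,0,0,0,0,1,0,0,0,0,0,0,1,0,0,0,0,0,-0.015,1,0,0,0,0,0,-0.03,1,0,0,0,0,0,-0.04,1,0,0,0,0,0,-0.045,1]

```text
clock: 4.45
position: [0.4374, -0.2421, 0.0063]
ee_rot: [-0.001, 0.691, 0.723, -0.0]
contact_force: [-0.1, 0.2, 0.9]
width: 0.0856
gripper_force: 0.0
```

```bash
python3 - <<'E'
from h import *
S=img('side');s=manip.get_state();print(s['width'],s['position'],s['contact_force'])
cv2.imwrite('pics/s3.png',cv2.resize(S['pixels'][200:320,260:400],(700,600),interpolation=cv2.INTER_CUBIC))
E
```

```text
0.0855219256995232 [ 0.43729093 -0.24196764  0.00604238] [ 0.19052855 -0.5172706  -1.01657786]
```

View pics/s3.png

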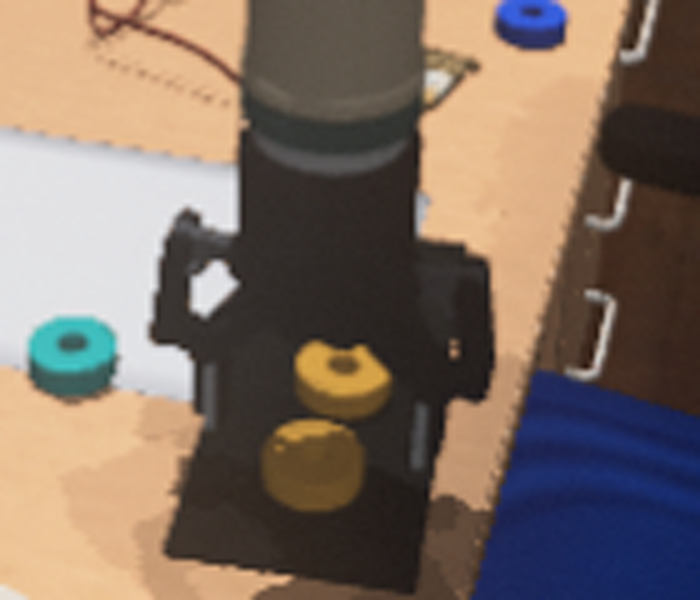

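Call:
move_arm:
  steps: [0,0,0,0,0,-0.004,1,0,0,0,0,0,-0.008,1,0,0,0,0,0,-0.012,1,0,0,0,0,0,-0.012,-1,0,0,0,0,0,-0.012,-1,0,0,0,0,0,-0.012,-1,0,0,0,0,0,-0.012,-1,0,0,0,0,0,-0.012,-1,0,0,0,0,0,-0.012,-1,0,0,0,0,0,-0.012,-1]
  squeeze: 30

```text
clock: 5.5
position: [0.4381, -0.2425, -0.0043]
ee_rot: [0.0, 0.691, 0.723, 0.0]
contact_force: [-1.0, 0.7, 5.5]
width: 0.0452
gripper_force: 30.6
```

Call:
move_arm:
  steps: [0,0,0,0,0,0,0.3,0,0,0,0,0,0,0.3,0,0,0,0,0,0.006,0.3,0,0,0,0,0,0.006,0.3,0,0,0,0,0,0.006,-1,0,0,0,0,0,0.006,-1,0,0,0,0,0,0.006,-1,0,0,0,0,0,0.006,-1,0,0,0,0,0,0.006,-1,0,0,0,0,0,0.006,-1]
  squeeze: 30

```text
clock: 6.5
position: [0.4382, -0.2427, 0.002]
ee_rot: [0.0, 0.691, 0.723, -0.0]
contact_force: [-1.2, 0.8, 6.3]
width: 0.0449
gripper_force: 29.7
```

Call:
move_arm:
  steps: [0,0,0,0,0,0.01,-1,0,0,0,0,0,0.03,-1,0,0,0,0,0,0.07,-1,0,0,0,0,0,0.12,-1,0,0,0,0,0,0.17,-1,0,0,0,0,0,0.21,-1,0,0,0,0.05,0.003,0.21,-1,0,0,0,0.1,0.006,0.21,-1,0,0,0,0.14,0.008,0.21,-1,0,0,0,0.17,0.01,0.21,-1]
  squeeze: 30

```text
clock: 7.5
position: [0.61, -0.2318, 0.211]
ee_rot: [0.0, 0.691, 0.723, 0.0]
contact_force: [-0.4, -0.1, -1.6]
width: 0.0443
gripper_force: 31.4
```

Call:
move_arm:
  steps: [0,0,0,0.03,0.003,0,-1,0,0,0,0.05,0.005,0,-1,0,0,0,0.064,0.006,0,-1,0,0,0,0.068,0.006,0,-1,0,0,0,0.068,0.006,0,-1,0,0,0,0.068,0.006,0,-1,0,0,0,0.068,0.006,0,-1,0,0,0,0.068,0.006,0,-1,0,0,0,0.068,0.006,0,-1,0,0,0,0.068,0.006,0,-1]

```text
clock: 8.5
position: [0.6757, -0.2265, 0.2115]
ee_rot: [0.0, 0.691, 0.723, 0.0]
contact_force: [-0.0, -0.7, -1.8]
width: 0.0447
gripper_force: 31.4
```

```bash
cat > v.py <<'E'
import sys
from h import *
T=img('top');S=img('side');s=manip.get_state();print(s['width'],s['position'].round(4),s['contact_force'].round(2))
print('tip proj S',proj(S,[.676,-.227,.1685]).round(1),'tcp S',proj(S,s['position']).round(1))
p=S['pixels'];h=cv2.cvtColor(p,cv2.COLOR_BGR2HSV)
m=cv2.inRange(h,(18,120,60),(34,255,255))
for c in cv2.findContours(m,cv2.RETR_EXTERNAL,cv2.CHAIN_APPROX_NONE)[0]:
    if cv2.contourArea(c)>15:print('ring',cv2.boundingRect(c),cv2.contourArea(c))
a=cv2.resize(p[180:300,170:290],(600,600),interpolation=cv2.INTER_CUBIC)
cv2.imwrite(f'pics/{sys.argv[1]}.png',a)
E
python3 v.py s4
```

```text
0.04425735545656999 [ 0.6758 -0.2264  0.2114] [ 0.32 -0.82 -1.8 ]
tip proj S [217.9 218.5] tcp S [215.8 201.5]
ring (319, 267, 19, 13) 169.5
ring (322, 247, 18, 13) 142.0
ring (206, 168, 13, 15) 114.0
```

View pics/s4.png

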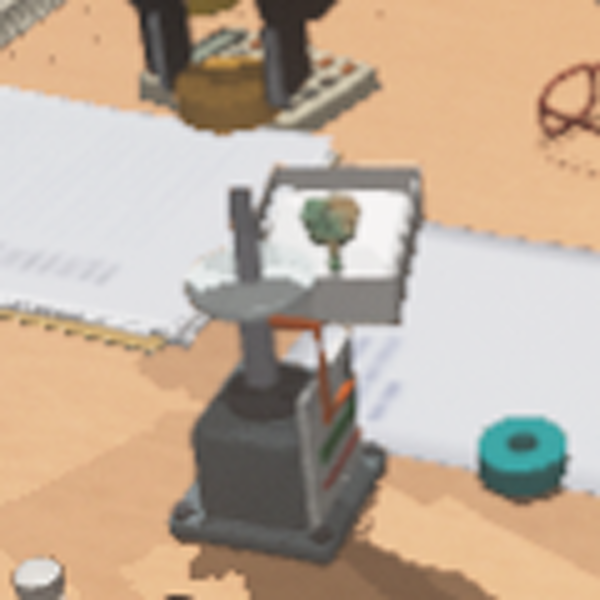

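The ring is held level at crop (222,95), about 15 mm or more above the spindle tip at (240,190). The pan is empty and the pointer is above the green band. Now I'll lower it and feel for contact.

Call:
move_arm:
  steps: [0,0,0,0,0,-0.01,-1,0,0,0,0,0,-0.02,-1,0,0,0,0,0,-0.03,-1,0,0,0,0,0,-0.036,-1,0,0,0,0,0,-0.04,-1,0,0,0,0,0,-0.044,-1,0,0,0,0,0,-0.048,-1,0,0,0,0,0,-0.052,-1,0,0,0,0,0,-0.054,-1,0,0,0,0,0,-0.054,-1]

```text
clock: 9.6
position: [0.6759, -0.2264, 0.1574]
ee_rot: [0.0, 0.691, 0.723, 0.0]
contact_force: [-1.4, -0.2, 1.1]
width: 0.0445
gripper_force: 31.7
```

```bash
cat > f.py <<'E'
from h import *
import sys
f=[];
for i in range(int(sys.argv[1]) if len(sys.argv)>1 else 4):
    S=img('side');s=manip.get_state();f.append(np.r_[s['contact_force'],s['moment']])
print('F,M',np.mean(f,0).round(2),s['position'].round(4),round(s['width'],4))
# orange pointer
p=S['pixels'][225:275,215:250];h=cv2.cvtColor(p,cv2.COLOR_BGR2HSV)
m=cv2.inRange(h,(4,150,130),(16,255,255));ys,xs=np.nonzero(m);print('orange rows',np.bincount(ys,minlength=50).nonzero()[0]+225,len(ys))
g=cv2.inRange(h,(45,60,30),(85,255,255));ys2,xs2=np.nonzero(g);print('green',ys2.min()+225,ys2.max()+225,'redcent' ) if len(ys2) else 0
k=xs>xs.max()-5; print('pointer centroid',xs.mean()+215,ys.mean()+225)
E
python3 f.py
```

```text
F,M [-0.54  0.8   0.83  0.13  0.17 -0.  ] [ 0.6761 -0.2264  0.1577] 0.0445
orange rows [248 249 250 260 261 262] 19
green 270 270 redcent
pointer centroid 231.89473684210526 251.94736842105263
```

Call:
move_arm:
  steps: [0,0,0,-0.0005,0,0,-1,0,0,0,-0.001,0,0,-1,0,0,0,-0.0013,0,0,-1,0,0,0,-0.0016,0,0,-1,0,0,0,-0.0019,0,0,-1,0,0,0,-0.0022,0,0,-1,0,0,0,-0.0025,0,0,-1,0,0,0,-0.0025,0,0,-1,0,0,0,-0.0025,0,0,-1,0,0,0,-0.0025,0,0,-1]

```text
clock: 10.8
position: [0.6735, -0.2266, 0.1573]
ee_rot: [0.0, 0.691, 0.723, -0.0]
contact_force: [1.6, 0.1, 0.4]
width: 0.0444
gripper_force: 31.7
```

```bash
python3 f.py
```

```text
F,M [ 2.   -0.57  1.41 -0.07 -0.35  0.04] [ 0.6734 -0.2266  0.1572] 0.0444
orange rows [248 249 250 261 262 263] 20
green 270 270 redcent
pointer centroid 231.25 252.2
```

Call:
move_arm:
  steps: [0,0,0,0,0.0005,0,-1,0,0,0,0,0.001,0,-1,0,0,0,0,0.0013,0,-1,0,0,0,0,0.0016,0,-1,0,0,0,0,0.0019,0,-1,0,0,0,0,0.0022,0,-1,0,0,0,0,0.0025,0,-1,0,0,0,0,0.0025,0,-1,0,0,0,0,0.0025,0,-1,0,0,0,0,0.0025,0,-1]

```text
clock: 12.0
position: [0.6731, -0.2239, 0.1571]
ee_rot: [-0.0, 0.691, 0.723, -0.0]
contact_force: [-0.6, -1.3, 0.8]
width: 0.0443
gripper_force: 31.7
```

```bash
python3 f.py
```

```text
F,M [-1.55 -1.49  1.53 -0.34  0.16 -0.02] [ 0.6732 -0.2238  0.1572] 0.0444
orange rows [248 249 250 261 262 263] 20
green 270 270 redcent
pointer centroid 231.25 252.2
```

```bash
python3 - <<'E'
from h import *
T=img('top');S=img('side')
a=cv2.resize(S['pixels'][195:255,190:240],(500,600),interpolation=cv2.INTER_CUBIC)
b=cv2.resize(T['pixels'][135:195,195:225],(300,600),interpolation=cv2.INTER_CUBIC)
cv2.imwrite('pics/s5.png',np.hstack([a,b]))
E
```

```text
(no output)
```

View pics/s5.png

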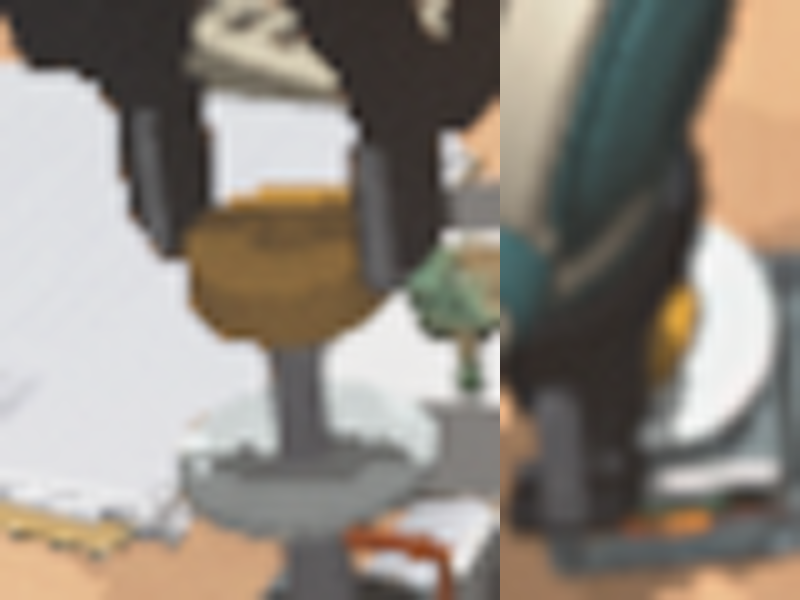

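```bash
python3 - <<'E'
from h import *
T=img('top');S=img('side')
for z in(.109,.112,.115):print('pan S',onz(S,221.1,240.2,z).round(4),'panT',onz(T,211.2,168.2,z).round(4),'panT edge',onz(T,222.5,168.2,z).round(4), 'top',onz(T,211,157,z).round(4),'bot',onz(T,211,179.5,z).round(4))
print('old pan T', onz(T,209.24,166.53,.1225).round(4),'extents old', onz(T,198-.5,166.5,.1225).round(4),onz(T,221.5,166.5,.1225).round(4),onz(T,209,155-.5,.1225).round(4),onz(T,209,178.5,.1225).round(4))
for v in(224.,224.7):print('ring S',onz(S,219.1,v,.158).round(4))
print('ringT edge',onz(T,214.5,166,.174).round(4))
s=manip.get_state();print(proj(S,s['position']),s['position'])
E
```

```text
pan S [ 0.6761 -0.2297  0.109 ] panT [ 0.6759 -0.2306  0.109 ] panT edge [ 0.6754 -0.259   0.109 ] top [ 0.7045 -0.2303  0.109 ] bot [ 0.6473 -0.2299  0.109 ]
pan S [ 0.6738 -0.2258  0.112 ] panT [ 0.6754 -0.231   0.112 ] panT edge [ 0.6748 -0.2593  0.112 ] top [ 0.7039 -0.2307  0.112 ] bot [ 0.6469 -0.2303  0.112 ]
pan S [ 0.6714 -0.2219  0.115 ] panT [ 0.6749 -0.2313  0.115 ] panT edge [ 0.6743 -0.2596  0.115 ] top [ 0.7033 -0.231   0.115 ] bot [ 0.6464 -0.2306  0.115 ]
old pan T [ 0.6779 -0.2273  0.1225] extents old [ 0.6786 -0.1981  0.1225] [ 0.6773 -0.2578  0.1225] [ 0.7083 -0.2269  0.1225] [ 0.6479 -0.2266  0.1225]
ring S [ 0.6715 -0.2219  0.158 ]
ring S [ 0.6701 -0.2193  0.158 ]
ringT edge [ 0.6698 -0.2459  0.174 ]
[218.83571719 223.76583546] [ 0.67323178 -0.22380574  0.15718084]
```

The spindle stands about 6 mm to the −y side of the ring's centre and about 1 mm to the +x side. I'll sweep that way.

Call:
move_arm:
  steps: [0,0,0,0.0008,-0.001,0,-1,0,0,0,0.0008,-0.002,0,-1,0,0,0,0.0008,-0.003,0,-1,0,0,0,0.0008,-0.0035,0,-1,0,0,0,0.0008,-0.004,0,-1,0,0,0,0.0008,-0.0045,0,-1,0,0,0,0.0008,-0.005,0,-1,0,0,0,0.0008,-0.0055,0,-1,0,0,0,0.0008,-0.006,0,-1,0,0,0,0.0008,-0.006,0,-1]

```text
clock: 13.4
position: [0.6743, -0.23, 0.1572]
ee_rot: [0.0, 0.691, 0.723, 0.0]
contact_force: [0.3, 1.3, 1.3]
width: 0.0443
gripper_force: 31.7
```

```bash
python3 f.py
```

```text
F,M [ 0.34  1.44  1.4   0.3  -0.1  -0.01] [ 0.6743 -0.23    0.1573] 0.0443
orange rows [248 249 250 261] 17
green 270 270 redcent
pointer centroid 229.64705882352942 249.7058823529412
```

Call:
move_arm:
  steps: [0,0,0,0.0004,0,0,-1,0,0,0,0.0008,0,0,-1,0,0,0,0.0012,0,0,-1,0,0,0,0.0016,0,0,-1,0,0,0,0.002,0,0,-1,0,0,0,0.0024,0,0,-1,0,0,0,0.0024,0,0,-1,0,0,0,0.0024,0,0,-1,0,0,0,0.0024,0,0,-1,0,0,0,0.0024,0,0,-1]

```text
clock: 14.6
position: [0.677, -0.2301, 0.1572]
ee_rot: [0.0, 0.691, 0.723, 0.0]
contact_force: [2.5, -0.2, -1.6]
width: 0.0443
gripper_force: 31.4
```

```bash
python3 f.py
```

```text
F,M [ 2.11 -0.26 -1.39 -0.07 -0.4   0.02] [ 0.6769 -0.2301  0.1573] 0.0446
orange rows [244 245 246] 15
green 261 270 redcent
pointer centroid 229.0 245.0
```

It's captured: Fz is back to the weight-only value and the pointer has sprung up. I'll ease off sideways and descend.

Call:
move_arm:
  steps: [0,0,0,0.0006,0,0,-1,0,0,0,0.0006,0,-0.003,-1,0,0,0,0.0006,0,-0.006,-1,0,0,0,0.0006,0,-0.009,-1,0,0,0,0.0006,0,-0.012,-1,0,0,0,0.0006,0,-0.015,-1,0,0,0,0.0006,0,-0.018,-1,0,0,0,0.0006,0,-0.021,-1,0,0,0,0.0006,0,-0.024,-1,0,0,0,0.0006,0,-0.024,-1]

```text
clock: 15.8
position: [0.677, -0.2299, 0.1326]
ee_rot: [-0.0, 0.691, 0.723, -0.0]
contact_force: [0.1, -0.0, -2.3]
width: 0.0442
gripper_force: 31.4
```

```bash
python3 f.py
```

```text
F,M [ 0.27 -0.28 -1.88  0.02 -0.03 -0.01] [ 0.677  -0.2299  0.1333] 0.0441
orange rows [244 245] 13
green 260 270 redcent
pointer centroid 228.6153846153846 244.46153846153845
```

Call:
move_arm:
  steps: [0,0,0,0,0,-0.003,-1,0,0,0,0,0,-0.006,-1,0,0,0,0,0,-0.009,-1,0,0,0,0,0,-0.011,-1,0,0,0,0,0,-0.013,-1,0,0,0,0,0,-0.015,-1,0,0,0,0,0,-0.017,-1,0,0,0,0,0,-0.018,-1,0,0,0,0,0,-0.018,-1,0,0,0,0,0,-0.018,-1]

```text
clock: 17.0
position: [0.6771, -0.2299, 0.1154]
ee_rot: [-0.0, 0.691, 0.723, -0.0]
contact_force: [-1.0, 0.4, 0.3]
width: 0.0444
gripper_force: 31.6
```

```bash
python3 f.py
```

```text
F,M [-1.03  0.68  0.36  0.07  0.23  0.01] [ 0.6772 -0.2299  0.1153] 0.0443
orange rows [247 248] 13
green 262 270 redcent
pointer centroid 228.53846153846155 247.6153846153846
```

Call:
move_arm:
  steps: [0,0,0,0,0,0,0.5,0,0,0,0,0,0,0.5,0,0,0,0,0,0,0.5,0,0,0,0,0,0,0.5,0,0,0,0,0,0,0.5,0,0,0,0,0,0.01,0.5,0,0,0,0,0,0.02,0.5,0,0,0,0,0,0.04,0.5,0,0,0,0,0,0.07,0.5,0,0,0,0,0,0.1,0.5]

```text
clock: 18.2
position: [0.6772, -0.2299, 0.2171]
ee_rot: [0.0, 0.691, 0.723, 0.0]
contact_force: [-0.2, -0.8, -0.3]
width: 0.0638
gripper_force: 0.0
```

```bash
python3 f.py; python3 - <<'E'
from h import *
S=img('side');p=S['pixels'];h=cv2.cvtColor(p,cv2.COLOR_BGR2HSV)
m=cv2.inRange(h,(15,110,50),(34,255,255))
for c in cv2.findContours(m,cv2.RETR_EXTERNAL,cv2.CHAIN_APPROX_NONE)[0]:
    if cv2.contourArea(c)>40:
        x,y,w,hh=cv2.boundingRect(c);print((x,y,w,hh),onz(S,x+w/2-.5,y+hh/2-.5,.012).round(4))
T=img('top');print(manip.get_state()['qpos'].round(3))
E
```

```text
F,M [ 0.54 -0.14  0.72  0.01 -0.03  0.02] [ 0.6777 -0.2301  0.2171] 0.0644
orange rows [246 247 248 259 260 261 262] 19
green 262 270 redcent
pointer centroid 232.0 251.3684210526316
(319, 267, 20, 17) [ 0.4387 -0.3039  0.012 ]
(322, 247, 19, 16) [ 0.4528 -0.386   0.012 ]
(211, 227, 19, 16) [ 0.7699 -0.3794  0.012 ]
(201, 165, 18, 19) [ 1.0054 -0.7373  0.012 ]
[-0.425  0.495  1.182  0.     1.466 -0.469]
```

Call:
move_arm:
  steps: [0,0,0,-0.04,-0.01,0,0.5,0,0,0,-0.08,-0.025,0,0.5,0,0,0,-0.125,-0.04,0,1,0,0,0,-0.17,-0.055,0,1,0,0,0,-0.21,-0.068,-0.01,1,0,0,0,-0.238,-0.0785,-0.03,1,0,0,0,-0.238,-0.0785,-0.07,1,0,0,0,-0.238,-0.0785,-0.11,1,0,0,0,-0.238,-0.0785,-0.15,1,0,0,0,-0.238,-0.0785,-0.17,1]

```text
clock: 19.5
position: [0.4362, -0.306, 0.041]
ee_rot: [-0.004, 0.691, 0.723, -0.0]
contact_force: [-0.2, 0.6, 0.0]
width: 0.0852
gripper_force: 0.0
```

```bash
python3 f.py 2
```

```text
F,M [-0.68  0.24 -1.08  0.06  0.02 -0.  ] [ 0.4362 -0.3058  0.0412] 0.0854
orange rows [246 247 248 259 260 261 262 263 264 265] 31
green 262 270 redcent
pointer centroid 232.16129032258064 252.80645161290323
```

Call:
move_arm:
  steps: [0,0,0,0,0,-0.005,1,0,0,0,0,0,-0.01,1,0,0,0,0,0,-0.01,1,0,0,0,0,0,-0.01,1,0,0,0,0,0,-0.01,1,0,0,0,0,0,-0.01,1,0,0,0,0,0,-0.01,1,0,0,0,0,0,-0.01,1,0,0,0,0,0,-0.01,1,0,0,0,0,0,-0.01,1]

```text
clock: 20.6
position: [0.4392, -0.3084, 0.0352]
ee_rot: [0.0, 0.691, 0.723, 0.0]
contact_force: [0.1, -0.6, -0.1]
width: 0.0855
gripper_force: 0.0
```

Call:
move_arm:
  steps: [0,0,0,0,0,-0.012,1,0,0,0,0,0,-0.022,1,0,0,0,0,0,-0.03,1,0,0,0,0,0,-0.033,1,0,0,0,0,0,-0.033,1,0,0,0,0,0,-0.033,-1,0,0,0,0,0,-0.033,-1,0,0,0,0,0,-0.033,-1,0,0,0,0,0,-0.033,-1,0,0,0,0,0,-0.033,-1]
  squeeze: 30

```text
clock: 21.6
position: [0.4397, -0.3088, 0.0031]
ee_rot: [0.001, 0.691, 0.723, 0.0]
contact_force: [0.8, 1.7, 5.3]
width: 0.0442
gripper_force: 30.2
```

Call:
move_arm:
  steps: [0,0,0,0,0,0,-1,0,0,0,0,0,0,-1,0,0,0,0,0,0.01,-1,0,0,0,0,0,0.03,-1,0,0,0,0,0,0.06,-1,0,0,0,0,0,0.1,-1,0,0,0,0,0,0.14,-1,0,0,0,0,0,0.18,-1,0,0,0,0,0,0.2,-1,0,0,0,0,0,0.2,-1]

```text
clock: 22.6
position: [0.4406, -0.3097, 0.2058]
ee_rot: [0.004, 0.691, 0.723, 0.0]
contact_force: [0.6, -0.1, -2.5]
width: 0.0441
gripper_force: 31.1
```

Call:
move_arm:
  steps: [0,0,0,0.03,0.01,0,-1,0,0,0,0.07,0.023,0,-1,0,0,0,0.11,0.036,0,-1,0,0,0,0.15,0.05,0,-1,0,0,0,0.19,0.063,0,-1,0,0,0,0.22,0.073,0,-1,0,0,0,0.2378,0.0786,0,-1,0,0,0,0.2378,0.0786,0,-1,0,0,0,0.2378,0.0786,0,-1,0,0,0,0.2378,0.0786,0,-1]

```text
clock: 23.6
position: [0.6754, -0.2301, 0.2011]
ee_rot: [-0.001, 0.691, 0.722, -0.001]
contact_force: [-0.6, -0.9, -1.4]
width: 0.0441
gripper_force: 31.2
```

```bash
python3 f.py 5
```

```text
F,M [ 0.41  0.02 -2.37 -0.02  0.02  0.01] [ 0.6763 -0.2303  0.2027] 0.044
orange rows [246 247 248 259 260 261 262] 19
green 262 270 redcent
pointer centroid 232.0 251.3684210526316
```

Call:
move_arm:
  steps: [0,0,0,0.0005,0.0003,-0.01,-1,0,0,0,0.0005,0.0003,-0.02,-1,0,0,0,0.0005,0.0003,-0.03,-1,0,0,0,0.0005,0.0003,-0.036,-1,0,0,0,0.0005,0.0003,-0.04,-1,0,0,0,0.0005,0.0003,-0.043,-1,0,0,0,0.0005,0.0003,-0.046,-1,0,0,0,0.0005,0.0003,-0.049,-1,0,0,0,0.0005,0.0003,-0.052,-1,0,0,0,0.0005,0.0003,-0.052,-1]

```text
clock: 24.85
position: [0.6773, -0.2294, 0.1498]
ee_rot: [-0.0, 0.691, 0.723, -0.0]
contact_force: [0.2, 0.5, -1.9]
width: 0.0442
gripper_force: 31.2
```

```bash
python3 f.py 5
```

```text
F,M [-0.31  0.25 -1.95  0.01 -0.03 -0.03] [ 0.6776 -0.2296  0.1505] 0.0439
orange rows [246 247 248 259 260] 17
green 262 270 redcent
pointer centroid 230.2941176470588 249.2941176470588
```

Call:
move_arm:
  steps: [0,0,0,0,0,-0.003,-1,0,0,0,0,0,-0.006,-1,0,0,0,0,0,-0.009,-1,0,0,0,0,0,-0.012,-1,0,0,0,0,0,-0.015,-1,0,0,0,0,0,-0.018,-1,0,0,0,0,0,-0.021,-1,0,0,0,0,0,-0.024,-1,0,0,0,0,0,-0.025,-1,0,0,0,0,0,-0.025,-1]

```text
clock: 26.1
position: [0.6775, -0.2295, 0.1253]
ee_rot: [0.0, 0.691, 0.723, 0.0]
contact_force: [-0.7, 0.3, 0.3]
width: 0.0439
gripper_force: 31.4
```

```bash
python3 f.py 5
```

```text
F,M [-0.51  0.01 -0.17  0.06  0.09  0.04] [ 0.6775 -0.2295  0.1255] 0.0448
orange rows [249 250 251] 14
pointer centroid 228.71428571428572 250.07142857142858
```

Fz is about 0, so the pan carries the weight. I'll release.

Call:
move_arm:
  steps: [0,0,0,0,0,0,0.5,0,0,0,0,0,0,0.5,0,0,0,0,0,0,0.5,0,0,0,0,0,0,0.5,0,0,0,0,0,0,0.5,0,0,0,0,0,0.01,0.5,0,0,0,0,0,0.02,0.5,0,0,0,0,0,0.04,0.5,0,0,0,0,0,0.07,0.5,0,0,0,0,0,0.09,0.5]

```text
clock: 27.35
position: [0.6783, -0.2299, 0.2187]
ee_rot: [0.002, 0.691, 0.723, 0.001]
contact_force: [0.7, -1.0, -0.2]
width: 0.0641
gripper_force: 0.0
```

```bash
python3 f.py 5; python3 v.py s6
```

```text
F,M [ 0.26 -0.06  0.08  0.01 -0.01 -0.01] [ 0.677  -0.2293  0.2146] 0.0642
orange rows [249 250 251 262 263 264] 17
pointer centroid 231.88235294117646 254.0
0.06386177370108755 [ 0.6767 -0.2291  0.2135] [-0.45 -1.03  0.  ]
tip proj S [217.9 218.5] tcp S [215.9 199.9]
ring (322, 247, 18, 13) 142.5
ring (222, 224, 7, 7) 22.5
ring (201, 167, 18, 16) 201.0
```

View pics/s6.png

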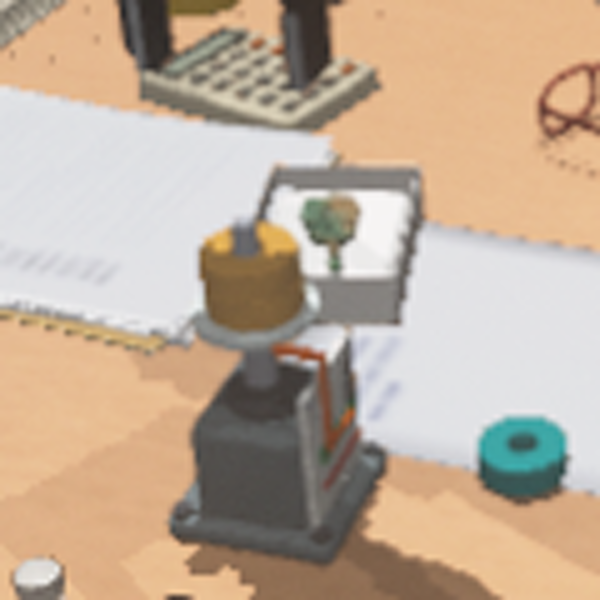

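The two rings sit flat on the pan, at crop (250,275). I'll compare the pointer with the band in one close crop, before and after.

```bash
python3 - <<'E'
from h import *
S=img('side');a=cv2.imread('pics/side0.png')
f=lambda p:cv2.resize(p[236:286,222:254],(384,600),interpolation=cv2.INTER_CUBIC)
cv2.imwrite('pics/b.png',np.hstack([f(a),f(S['pixels'])]))
E
```

```text
(no output)
```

View pics/b.png

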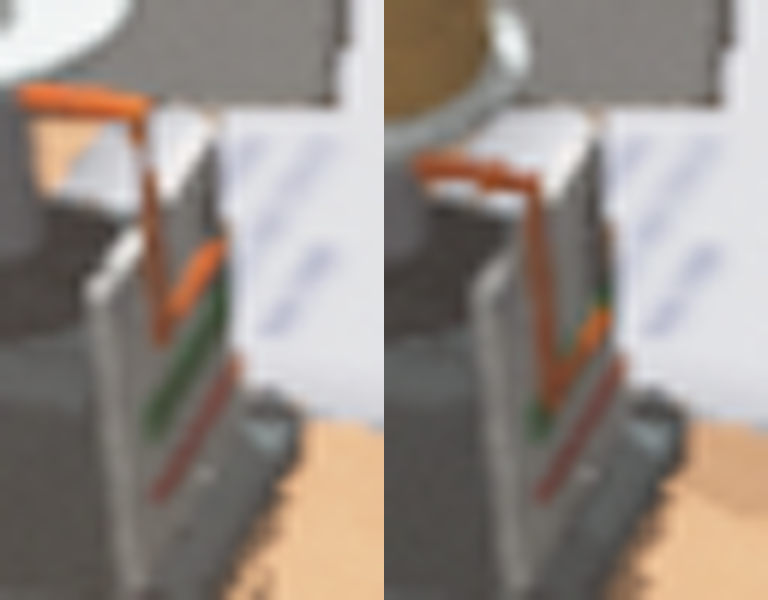

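In the left (empty) pane the pointer lies above the green band. In the right pane it overlaps the band's upper part, but it hangs in front of the board, so parallax makes it look lower. Force and height readings agree on about 10 mm of sink empty, so about 26–27 mm with two rings, which is short of 30. The third ring is needed and should bring it to about 35 mm.

Call:
move_arm:
  steps: [0,0,0,-0.03,-0.022,0,0.5,0,0,0,-0.066,-0.048,0,0.5,0,0,0,-0.1,-0.074,0,1,0,0,0,-0.14,-0.1,0,1,0,0,0,-0.18,-0.13,0,1,0,0,0,-0.21,-0.15,-0.01,1,0,0,0,-0.224,-0.1616,-0.04,1,0,0,0,-0.224,-0.1616,-0.08,1,0,0,0,-0.224,-0.1616,-0.12,1,0,0,0,-0.224,-0.1616,-0.16,1]

```text
clock: 28.75
position: [0.4527, -0.3909, 0.0533]
ee_rot: [-0.0, 0.691, 0.722, 0.0]
contact_force: [0.3, -1.0, -0.4]
width: 0.0854
gripper_force: 0.0
```

Call:
move_arm:
  steps: [0,0,0,0,0,-0.01,1,0,0,0,0,0,-0.01,1,0,0,0,0,0,-0.01,1,0,0,0,0,0,-0.01,1,0,0,0,0,0,-0.01,1,0,0,0,0,0,-0.01,1,0,0,0,0,0,-0.01,1,0,0,0,0,0,-0.01,1,0,0,0,0,0,-0.01,1,0,0,0,0,0,-0.01,1]

```text
clock: 29.75
position: [0.4535, -0.3911, 0.0452]
ee_rot: [-0.0, 0.691, 0.723, 0.0]
contact_force: [0.2, 0.1, -0.6]
width: 0.0854
gripper_force: 0.0
```

Call:
move_arm:
  steps: [0,0,0,0,0,-0.012,1,0,0,0,0,0,-0.024,1,0,0,0,0,0,-0.034,1,0,0,0,0,0,-0.04,1,0,0,0,0,0,-0.043,1,0,0,0,0,0,-0.043,-1,0,0,0,0,0,-0.043,-1,0,0,0,0,0,-0.043,-1,0,0,0,0,0,-0.043,-1,0,0,0,0,0,-0.043,-1]
  squeeze: 30

```text
clock: 30.75
position: [0.4541, -0.3915, 0.0031]
ee_rot: [0.001, 0.691, 0.723, 0.0]
contact_force: [0.2, 0.3, 4.2]
width: 0.0437
gripper_force: 30.8
```

Call:
move_arm:
  steps: [0,0,0,0,0,0,-1,0,0,0,0,0,0,-1,0,0,0,0,0,0.01,-1,0,0,0,0,0,0.03,-1,0,0,0,0,0,0.06,-1,0,0,0,0,0,0.1,-1,0,0,0,0,0,0.14,-1,0,0,0,0,0,0.18,-1,0,0,0,0,0,0.2,-1,0,0,0,0,0,0.2,-1]

```text
clock: 31.75
position: [0.4547, -0.3924, 0.2059]
ee_rot: [0.004, 0.691, 0.723, -0.0]
contact_force: [1.1, 0.4, -1.0]
width: 0.0435
gripper_force: 31.2
```

Call:
move_arm:
  steps: [0,0,0,0.03,0.022,0,-1,0,0,0,0.066,0.048,0,-1,0,0,0,0.1,0.074,0,-1,0,0,0,0.14,0.1,0,-1,0,0,0,0.17,0.124,0,-1,0,0,0,0.2,0.145,0,-1,0,0,0,0.224,0.1616,0,-1,0,0,0,0.224,0.1616,0,-1,0,0,0,0.224,0.1616,0,-1,0,0,0,0.224,0.1616,0,-1]

```text
clock: 32.75
position: [0.676, -0.2299, 0.2006]
ee_rot: [-0.001, 0.691, 0.722, -0.001]
contact_force: [0.8, -0.4, -1.6]
width: 0.044
gripper_force: 31.3
```

```bash
python3 f.py 6
```

```text
F,M [-0.24 -0.35 -1.76 -0.04 -0.01 -0.01] [ 0.677  -0.2302  0.2025] 0.0437
orange rows [249 250 251 262 263 264] 19
green 260 260 redcent
pointer centroid 231.68421052631578 253.57894736842104
```

Call:
move_arm:
  steps: [0,0,0,0,0,-0.01,-1,0,0,0,0,0,-0.02,-1,0,0,0,0,0,-0.03,-1,0,0,0,0,0,-0.037,-1,0,0,0,0,0,-0.042,-1,0,0,0,0,0,-0.046,-1,0,0,0,0,0,-0.05,-1,0,0,0,0,0,-0.053,-1,0,0,0,0,0,-0.055,-1,0,0,0,0,0,-0.055,-1]

```text
clock: 34.05
position: [0.6774, -0.2295, 0.1471]
ee_rot: [-0.0, 0.691, 0.723, -0.0]
contact_force: [0.1, -0.1, -2.1]
width: 0.044
gripper_force: 31.3
```

```bash
python3 f.py 6
```

```text
F,M [-0.13 -0.35 -1.84  0.01  0.   -0.01] [ 0.6776 -0.2296  0.1475] 0.0432
orange rows [249 250 251 262] 15
green 260 260 redcent
pointer centroid 229.46666666666667 250.86666666666667
```

Call:
move_arm:
  steps: [0,0,0,0,0,-0.002,-1,0,0,0,0,0,-0.004,-1,0,0,0,0,0,-0.006,-1,0,0,0,0,0,-0.008,-1,0,0,0,0,0,-0.01,-1,0,0,0,0,0,-0.012,-1,0,0,0,0,0,-0.0135,-1,0,0,0,0,0,-0.014,-1,0,0,0,0,0,-0.014,-1,0,0,0,0,0,-0.014,-1]

```text
clock: 35.35
position: [0.6775, -0.2295, 0.1334]
ee_rot: [0.0, 0.691, 0.723, 0.0]
contact_force: [-0.2, 0.6, 0.4]
width: 0.0437
gripper_force: 31.5
```

```bash
python3 f.py 6
```

```text
F,M [-0.49  0.54 -0.25  0.08  0.11 -0.01] [ 0.6775 -0.2295  0.1333] 0.0435
orange rows [252 253 254] 9
green 261 266 redcent
pointer centroid 229.11111111111111 253.0
```

Call:
move_arm:
  steps: [0,0,0,0,0,-0.001,0.5,0,0,0,0,0,-0.001,0.5,0,0,0,0,0,-0.001,0.5,0,0,0,0,0,-0.001,0.5,0,0,0,0,0,-0.001,0.5,0,0,0,0,0,0.01,0.5,0,0,0,0,0,0.02,0.5,0,0,0,0,0,0.04,0.5,0,0,0,0,0,0.07,0.5,0,0,0,0,0,0.09,0.5]

```text
clock: 36.65
position: [0.6784, -0.2299, 0.2268]
ee_rot: [0.002, 0.691, 0.723, 0.001]
contact_force: [0.4, 0.0, 0.5]
width: 0.0639
gripper_force: 0.0
```

```bash
python3 f.py 8; python3 - <<'E'
from h import *
S=img('side');h=cv2.cvtColor(S['pixels'],cv2.COLOR_BGR2HSV)
m=cv2.inRange(h,(15,110,50),(34,255,255))
for c in cv2.findContours(m,cv2.RETR_EXTERNAL,cv2.CHAIN_APPROX_NONE)[0]:
    if cv2.contourArea(c)>40:print(cv2.boundingRect(c))
p=S['pixels'][225:275,215:250]
for r in range(252,276,1):
    print(r,[tuple(int(q) for q in S['pixels'][r,c]) for c in(236,238,239)])
E
```

```text
F,M [-0.02 -0.   -0.01 -0.02 -0.01  0.  ] [ 0.6768 -0.2292  0.2215] 0.0636
orange rows [252 253 254 265 266 267] 14
green 260 266 redcent
pointer centroid 233.28571428571428 257.57142857142856
(209, 221, 22, 28)
(200, 163, 19, 21)
252 [(153, 156, 158), (98, 100, 103), (77, 79, 83)]
253 [(109, 112, 116), (96, 98, 102), (73, 77, 81)]
254 [(105, 108, 112), (93, 97, 100), (71, 75, 79)]
255 [(105, 108, 112), (100, 104, 106), (80, 84, 87)]
256 [(97, 103, 112), (95, 99, 102), (73, 76, 80)]
257 [(94, 101, 110), (94, 98, 100), (72, 75, 80)]
258 [(90, 98, 110), (97, 101, 103), (76, 78, 84)]
259 [(86, 94, 109), (95, 98, 102), (74, 78, 81)]
260 [(87, 96, 109), (96, 101, 102), (77, 89, 84)]
261 [(87, 96, 110), (97, 104, 102), (77, 94, 81)]
262 [(83, 92, 109), (91, 101, 96), (65, 85, 69)]
263 [(79, 89, 107), (73, 89, 79), (53, 74, 60)]
264 [(72, 85, 104), (58, 78, 63), (50, 75, 84)]
265 [(59, 78, 96), (51, 73, 62), (50, 86, 146)]
266 [(49, 69, 94), (50, 85, 124), (53, 97, 174)]
267 [(48, 68, 95), (49, 77, 118), (54, 80, 140)]
268 [(46, 66, 103), (52, 75, 119), (58, 71, 114)]
269 [(45, 68, 117), (60, 74, 114), (66, 71, 111)]
270 [(44, 66, 118), (66, 76, 109), (68, 72, 110)]
271 [(46, 67, 117), (65, 70, 107), (77, 81, 106)]
272 [(58, 78, 117), (70, 75, 106), (93, 96, 105)]
273 [(75, 82, 111), (76, 81, 102), (97, 101, 105)]
274 [(71, 75, 103), (91, 96, 104), (92, 96, 99)]
275 [(63, 69, 99), (111, 114, 118), (108, 111, 114)]
```

```bash
python3 - <<'E'
from h import *
S=img('side');h=cv2.cvtColor(S['pixels'],cv2.COLOR_BGR2HSV)
t=np.linspace(0,2*np.pi,60)
def circ(x,y,z,r=.023):
    P=np.array([proj(S,[x+r*np.cos(a),y+r*np.sin(a),z]) for a in t]);return P.min(0).round(1),P.max(0).round(1)
print('ref mat ring_b: obs box 319..338, 267..283', circ(.4393,-.3064,.019),circ(.4393,-.3064,.003))
print('ref ring_c: obs 322..340 247..262', circ(.4535,-.389,.019),circ(.4535,-.389,.003))
for s in(.029,.033,.037,.041):
    print(s,'stack obs u209..230 v221..248',circ(.677,-.2275,.183-s),circ(.677,-.2275,.135-s))
E
```

```text
ref mat ring_b: obs box 319..338, 267..283 (array([319., 266.]), array([338.4, 278.3])) (array([318.8, 271.2]), array([338. , 283.6]))
ref ring_c: obs 322..340 247..262 (array([322.2, 246.4]), array([340.2, 257. ])) (array([321.9, 251.4]), array([339.8, 262. ]))
0.029 stack obs u209..230 v221..248 (array([207.8, 218.6]), array([228.6, 229.4])) (array([210.3, 236.2]), array([230.5, 247.5]))
0.033 stack obs u209..230 v221..248 (array([208.1, 220.1]), array([228.8, 231. ])) (array([210.5, 237.6]), array([230.7, 249. ]))
0.037 stack obs u209..230 v221..248 (array([208.3, 221.6]), array([229. , 232.5])) (array([210.7, 239. ]), array([230.8, 250.5]))
0.041 stack obs u209..230 v221..248 (array([208.5, 223.1]), array([229.1, 234.1])) (array([210.9, 240.4]), array([231. , 251.9]))
```

Camera, force and height all put the pan at about 33–35 mm of sink, inside the band.

```bash
python3 -c "
from rig import manip
print(manip.sign_off())"
```

```text
the job is handed in; nothing more can be done
None
```

I handed the job in with all three brass rings flat on the pan around the spindle, so there was no spare left for the mat; the pan measures about 33–35 mm sunk (green band 30–39 mm), but hand-in returned no verdict.

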